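# Grease the uncovered bearing cup and turn the dust cover over onto it

## Task

One of the two bearing cups on the steel block is uncovered and due for grease; the other, done last time, lies under the flip-over dust cover. Take the round brush, dip its bristles well down into the open grease tin, then put them well down into the uncovered cup and stand the brush upright back on its tray. Finally turn the dust cover fully over by its ball knob so that it lies on the freshly greased cup, and leave all the other things where they are.

Things in the scene. Friction and masses are not known exactly. Their poses are not given: they have to be found in the camera images.
- brush: Short round brush standing upright on its bristles, 137 mm tall, loose, 80 g. Origin: centre of the flat bristle end (the tip, underneath); z points up the handle. Grey bristles 31 mm in diameter up to 32 mm, steel ferrule 33 mm in diameter from 32 to 54 mm, wooden handle 18 mm in diameter from 54 to 120 mm, round 21 mm end above.
- brush_grip (a point): Point on the brush's axis, 98 mm above the bristle end: a good height to grip the handle.
- tray_in (a point): Centre of the inner floor of the brush's tray, a square, shallow aluminium tray, 120 x 120 mm outside, 110 mm inside, rim 14 mm above the table, floor 5 mm above the table. Fixed. Axes along its sides, z up.
- tin: Open grease tin: low round aluminium vessel without a handle, 80 mm across the mouth, 45 mm high, wall 3 mm, loose, about 0.4 kg. Origin: centre of its underside, z up.
- tin_rim (a point): Centre of the grease tin's mouth, 45 mm above the table.
- cup_left (a point): Centre of the mouth of the bearing cup on the block's +y side. The block is a fixed dark steel base 85 x 185 mm, 10 mm thick, with two equal upright cups 110 mm apart along the block's y axis. Each cup is 60 mm outside, 52 mm inside, its rim 40 mm above the table, its floor 12 mm above the table. The point's axes are the block's axes, z up.
- cup_right (a point): Centre of the mouth of the bearing cup on the block's -y side, just like the other.
- cover (a joint): Hinge of the dust cover, midway between the cups, axis along the block's x. 0: the cover stands straight up. +1.57: it lies flat on the right (-y) cup; -1.57: it lies flat on the left (+y) cup. It falls by its own weight to the side it leans to, and stops there.
- cover_hinge (a point): Point on the cover's hinge axis midway between the cups, 43.5 mm above the table. Its axes are the block's axes (x along the hinge, y from the right cup to the left cup).
- cover_knob (a point): Centre of the black ball knob, 18 mm in diameter, at the free end of the dust cover, 108 mm from the hinge axis. The cover is a round steel plate 62 mm across and 6 mm thick, centred 55 mm from the hinge; between plate and ball is a rod 8 mm thick. With the cover lying, the ball is 43.5 mm above the table, outside the covered cup, with free room under and beside it.
- mug: White mug with a handle, 76 mm wide, 95 mm high: a bystander. Origin under its centre.
- flat_brush: Long-handled brush lying on the table: a bystander.
- screwdriver: Screwdriver lying on the table: a bystander.
- spanner: Spanner lying on the table: a bystander.
- jar: Closed glass jar, 64 mm wide, 75 mm high: a bystander. Origin under its centre.
- can: Closed tall can, 66 mm wide, 150 mm high: a bystander. Origin under its centre.
- offcut: Upright aluminium bar offcut, 44 mm wide, 50 mm high: a bystander. Origin under its centre.
Mind the look-alikes: they are no part of the job. What is shaped like the part that bears tray_in but pink is not meant. What is shaped like the brush but green is not meant.

How it is judged:
By the outcome, as a careful person would: the job done as asked, in the order asked, and still so for the second after the job is handed in, with the robot touching nothing.
It also fails if it takes over 72 s, if anything falls off the work surface, if the arm or the gripper's body presses on something with over 40 N, if the wrist force passes 120 N, or if a joint passes its speed limit or range.

## Robot

A 6-joint arm with a two-finger parallel gripper is mounted at the origin on the work surface. World frame = base frame: x ahead of the robot, y to its left, z up, the work surface at z = 0. Lengths are in m, angles in rad, forces in N, time in s.
With the tool pointing down it reaches from about 0.3 to 0.75 m from the base axis. Payload 8.5 kg.
Tool frame: the origin (TCP) lies at the very end of the fingers, on their centre line; the grasp point (between the pads) lies 19 mm behind it; y points along the fingers, x is the direction in which the jaws open and shut, and the axes are right-handed (so a half turn about y gives the same grasp; the last joint's range is limited). The gripper opens to 88 mm and grips with 3 to 60 N. Pads are 18 mm wide; open, the fingers measure 123 mm over their backs; the gripper's body (75 mm by 187 mm) begins 45 mm behind the grasp point.
Start: joints at [1.104, 0.381, 1.297, -0, 1.464, -0.215], TCP at [0.137, 0.533, 0.211] pointing down, gripper open.
Joint ranges: [-3.11, 3.11], [-0.89, 2.33], [0.22, 2.48], [-1.42, 4.56], [0.17, 2.85], [-2.88, 2.88]. Speed limits (rad/s): [2.39, 2.39, 3.14, 3.14, 3.14, 3.14].

## Interface

Orientations are given as a unit quaternion [w, x, y, z].
In Python, from workcell import arm, vision gives the robot as it stands. The module is installed in compiled form; this text tells all that it offers. Calls block until the motion is done:
- arm.move_ptp(position, orientation): joint-space move of the TCP to a pose.
- arm.move_straight(position, rotation=None, rate=0.15): straight line of the TCP; rotation=None keeps the orientation; rate is the mean speed in m/s.
- arm.move_j(angles): joint-space move.
- arm.gripper_open() and arm.clamp(newtons=None): open the fingers fully, or close them until they stop; newtons is the grip in N (None keeps the last).
- arm.pause(seconds).
- arm.ik(position, orientation): joint angles nearest the present ones, or None.
- vision.get_image(name): name is "side" or "top" or "wrist"; returns a dict with "pixels" (400x640x3 uint8, red, green, blue), "depth" (400x640 float32, m along the optical axis (not along the pixel's ray), 0 where there is no reading), "fovy" (degrees; the focal length in pixels is half the picture's height over the tangent of half this angle, whatever the lens; pixels are square), "cx", "cy" (the principal point, pixels), "T" (4x4, takes a point from camera to world coordinates). Camera axes: x right, y up, looking along -z (the intrinsics and any distortion apply to the point x, -y, -z); pixel columns grow to the right and rows downward; lengths in m; the calibration is good to about 2 mm. A picture is of the moment at which its call begins.
A pose or a line that the arm cannot do raises arm.Unreachable and nothing moves.
- arm.job_done(): hands the job in, once; it reports no verdict.
Readings, each from a call of its own:
- arm.current_time_s(): time.
- arm.current_joint_positions(): joint angles.
- arm.current_qd(): joint speeds.
- arm.current_tau(): joint torques, N m.
- arm.current_tcp_pos(): TCP position.
- arm.current_tcp_rot(): TCP orientation.
- arm.current_contact_force(): force on the tool from outside, world axes, zero at the start.
- arm.current_wrist_torque(): the same for the moment, N m.
- arm.current_finger_gap(): finger opening in m.
Only numpy, scipy, OpenCV 4.12 (cv2) and the standard library are available. Lean on these libraries where they do the work, as an engineer would, in place of code of your own. Each camera call takes 0.05 s, during which the arm holds its last target. There are 200 camera calls.

## Working session

There is one attempt and no reset: what is moved stays moved. The work goes in short steps, each a Python script; the robot and the scene stay as the last script left them, time stands still between calls to the robot, and variables do not carry over. Pictures are saved under pics/ and viewed, about 8 in all and at most 12, crops included, and the job is handed in when it is done.

```bash
mkdir -p pics
python3 - <<'E'
from workcell import arm, vision
import cv2,numpy as np,pickle
for n in("top","side"):
    d=vision.get_image(n); pickle.dump(d,open(n+".pkl","wb"))
    cv2.imwrite(f"pics/{n}0.png",d["pixels"][:,:,::-1])
    print(n,[k for k in d],d["fovy"],d["cx"],d["cy"],d["T"].round(3).tolist(),{k:d[k] for k in d if k not in("pixels","depth","T")})
print(arm.current_tcp_rot(),arm.current_time_s())
E
```

```text
top ['pixels', 'depth', 'fovy', 'cx', 'cy', 'T'] 42.68444422733473 322.22164184067174 203.16008031387665 [[-0.025, 0.991, -0.132, 0.394], [-1.0, -0.023, 0.016, -0.019], [0.013, 0.133, 0.991, 1.541], [0.0, 0.0, 0.0, 1.0]] {'fovy': 42.68444422733473, 'cx': 322.22164184067174, 'cy': 203.16008031387665}
side ['pixels', 'depth', 'fovy', 'cx', 'cy', 'T'] 48.014378076661444 316.09050113548295 195.7505055655058 [[0.904, 0.298, -0.308, 0.174], [-0.428, 0.653, -0.625, -0.821], [0.015, 0.696, 0.718, 1.009], [0.0, 0.0, 0.0, 1.0]] {'fovy': 48.014378076661444, 'cx': 316.09050113548295, 'cy': 195.7505055655058}
[-0.55861042  0.55903795  0.43284999 -0.43367251] 0.1
```

View pics/top0.png

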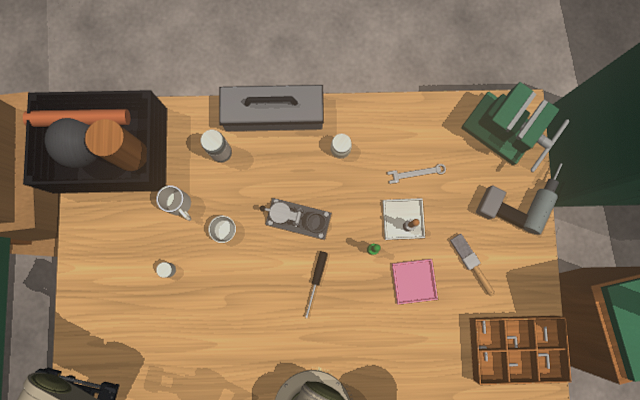

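View pics/side0.png

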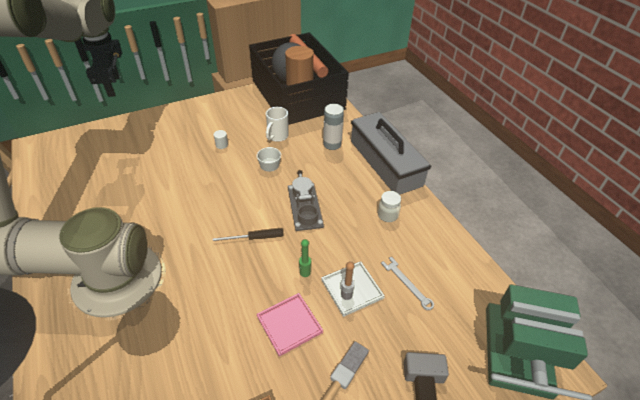

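The top view shows the white aluminium tray (404,219) with the wooden brush (410,224), and the tin at (222,229). The block is at (297,218), with the cover on the left (+y) cup and its knob at (262,207); the uncovered right cup is at (315,219). The look-alikes are the green brush (374,249) and the pink tray (414,281), which I leave alone. Next I confirm in enlarged crops and measure.

```bash
cat > h.py <<'E'
import numpy as np,pickle
def cloud(d):
    h,w=d["depth"].shape; f=h/2/np.tan(np.radians(d["fovy"])/2)
    v,u=np.mgrid[:h,:w]; z=d["depth"]
    P=np.stack([(u-d["cx"])/f*z,-(v-d["cy"])/f*z,-z],-1)
    P=P@d["T"][:3,:3].T+d["T"][:3,3]; P[z==0]=np.nan
    return P
def pix(d,p):
    h=400; f=h/2/np.tan(np.radians(d["fovy"])/2)
    c=np.linalg.inv(d["T"])@np.r_[p,1]
    return d["cx"]+f*c[0]/-c[2], d["cy"]+f*c[1]/c[2]
E
python3 - <<'E'
import cv2
from h import *
T=pickle.load(open("top.pkl","rb"));S=pickle.load(open("side.pkl","rb"))
a=cv2.resize(T["pixels"][185:265,200:300],None,fx=4,fy=4,interpolation=2)
b=cv2.resize(T["pixels"][185:265,340:440],None,fx=4,fy=4,interpolation=2)
c=cv2.resize(T["pixels"][188:248,260:335],None,fx=4,fy=4,interpolation=2)
e=cv2.resize(S["pixels"][165:235,280:330],None,fx=4,fy=4,interpolation=2)
im=np.zeros((600,800,3),np.uint8); im[:320,:400]=a; im[:320,400:]=b; im[320:560,:300]=c; im[320:600,400:600]=e
cv2.imwrite("pics/crop.png",im[:,:,::-1])
for n,d in(("T",T),("S",S)):
    P=cloud(d)
    def reg(name,x0,x1,y0,y1,z0,z1):
        m=(P[...,0]>x0)&(P[...,0]<x1)&(P[...,1]>y0)&(P[...,1]<y1)&(P[...,2]>z0)&(P[...,2]<z1)
        q=P[m]; 
        if len(q): print(n,name,len(q),q.min(0).round(3),q.max(0).round(3),q.mean(0).round(3))
    if n=="T":
        for nm,(u,v) in dict(tray=(404,219),brush=(411,222),tin=(222,229),knob=(262,207),cup=(315,219),plate=(281,212),table=(350,200)).items(): print(nm,P[v,u].round(3))
E
```

```text
tray [ 0.545 -0.29   0.005]
brush [ 0.526 -0.292  0.106]
tin [ 0.528  0.259 -0.001]
knob [0.586 0.133 0.052]
cup [ 0.55  -0.021  0.014]
plate [0.57  0.078 0.051]
table [ 0.607 -0.129  0.001]
```

View pics/crop.png

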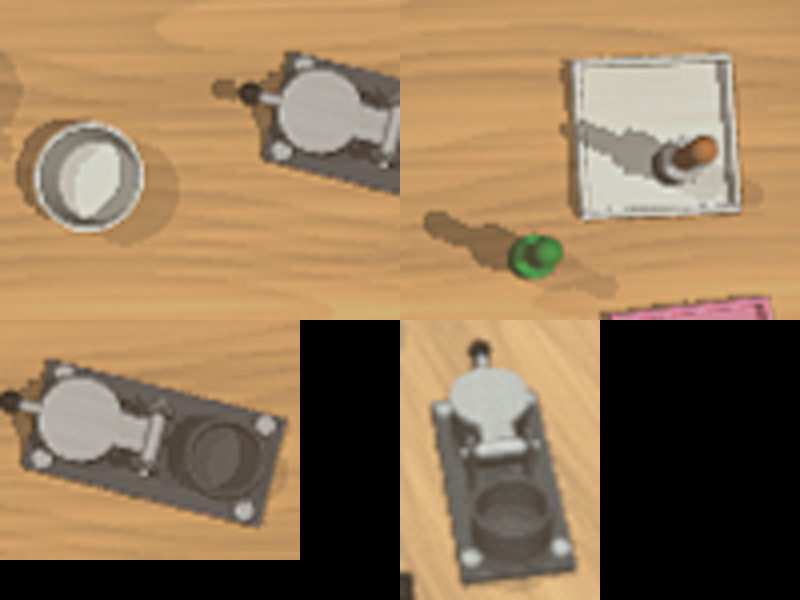

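The crop confirms the wooden brush in the light tray, the open tin, and the cover on the +y cup with its knob at the +y end. Now I fit circles to the depth points from both cameras.

```bash
cat >> h.py <<'E'
from scipy.optimize import least_squares
def sel(P,c,r,z0,z1):
    m=(np.hypot(P[...,0]-c[0],P[...,1]-c[1])<r)&(P[...,2]>z0)&(P[...,2]<z1)
    return P[m]
def circ(q,r,c0):
    s=least_squares(lambda p:np.hypot(q[:,0]-p[0],q[:,1]-p[1])-r,c0,loss="soft_l1",f_scale=.002)
    return s.x.round(4),np.sqrt(np.mean(s.fun**2)).round(4),len(q)
E
python3 - <<'E'
from h import *
D={n:cloud(pickle.load(open(n+".pkl","rb"))) for n in("top","side")}
for n,P in D.items():
    print(n)
    q=sel(P,(.527,.26),.06,.039,.055); print("tin",circ(q,.0385,(.527,.26)),q[:,2].mean())
    q=sel(P,(.55,-.02),.036,.034,.05); print("cup",circ(q,.028,(.55,-.02)),q[:,2].mean())
    q=sel(P,(.57,.08),.045,.042,.056); print("plate bbox mid",((q.min(0)+q.max(0))/2).round(4),len(q))
    q=sel(P,(.59,.137),.02,.035,.07); print("knob",q.mean(0).round(4),len(q))
    for z0,z1,r in((.04,.056,.0165),(.065,.095,.009),(.095,.124,.009),(.124,.15,.0)):
        q=sel(P,(.53,-.3),.045,z0,z1)
        if len(q)>2: print("brush",z0,circ(q,r,(.53,-.3)),q.mean(0).round(4))
    q=sel(P,(.545,-.29),.1,.009,.018); print("tray",q.min(0).round(3),q.max(0).round(3))
    for nm,c in dict(screw=(.45,0),).items(): pass
    print("table",np.nanmedian(sel(P,(.6,-.13),.03,-.01,.01)[:,2]))
E
```

```text
top
tin (array([0.5241, 0.2503]), np.float64(0.0016), 106) 0.04408282655018573
cup (array([ 0.5384, -0.0245]), np.float64(0.0012), 57) 0.0400238019400189
plate bbox mid [0.5675 0.0793 0.0481] 358
knob [0.5816 0.1309 0.049 ] 34
brush 0.04 (array([ 0.5218, -0.3015]), np.float64(0.003), 15) [ 0.5198 -0.2913  0.0512]
brush 0.065 (array([ 0.522 , -0.3001]), np.float64(0.0021), 16) [ 0.5196 -0.2954  0.0802]
brush 0.095 (array([ 0.5228, -0.3004]), np.float64(0.0004), 12) [ 0.5188 -0.2943  0.1095]
brush 0.124 (array([ 0.5225, -0.2987]), np.float64(0.0074), 45) [ 0.5224 -0.2989  0.1372]
tray [ 0.466 -0.356  0.009] [ 0.631 -0.203  0.018]
table -0.00022338833982771256
side
tin (array([0.5272, 0.25  ]), np.float64(0.0024), 113) 0.0443585565299172
cup (array([ 0.5418, -0.0251]), np.float64(0.0018), 92) 0.03941401790315991
plate bbox mid [0.5707 0.0781 0.048 ] 273
knob [0.5837 0.1284 0.0501] 24
brush 0.04 (array([ 0.5259, -0.299 ]), np.float64(0.0011), 47) [ 0.5189 -0.3098  0.049 ]
brush 0.065 (array([ 0.5258, -0.2993]), np.float64(0.0009), 51) [ 0.5218 -0.3049  0.0791]
brush 0.095 (array([ 0.5256, -0.2993]), np.float64(0.0008), 54) [ 0.5216 -0.3051  0.1098]
brush 0.124 (array([ 0.5227, -0.3031]), np.float64(0.0071), 65) [ 0.523  -0.3027  0.1369]
tray [ 0.486 -0.35   0.009] [ 0.609 -0.227  0.018]
table 0.001524380452303964
```

Both cameras agree within 3 mm. The brush is at (0.524, -0.300), the tin at (0.526, 0.250) and the open cup at (0.540, -0.025). The block yaw is about 15.4°. The knob is expected at (0.583, 0.132), and the measured value fits. Next: check reachability, then grasp the brush.

```bash
cat >> h.py <<'E'
from scipy.spatial.transform import Rotation
def quat(a):  # tool down, jaws along world angle a
    x=np.array([np.cos(a),np.sin(a),0]);y=np.array([0,0,-1.])
    q=Rotation.from_matrix(np.c_[x,y,np.cross(x,y)]).as_quat()
    return [q[3],*q[:3]]
def best(arm,pts,a):  # of the two equal grasps the one with least wrist turn for all points
    o=[]
    for k in(a,a+np.pi):
        s=[arm.ik(list(p),quat(k)) for p in pts]
        if all(j is not None for j in s): o.append((max(abs(j[5]) for j in s),k))
    return min(o)[1]
BR=np.array([.524,-.300]);TIN=np.array([.5257,.250]);CUP=np.array([.540,-.0248]);TRAY=np.array([.540,-.292])
YB=np.radians(15.4);by=np.array([np.sin(YB),np.cos(YB)]);HINGE=CUP+.055*by
E
python3 - <<'E'
from workcell import arm,vision
from h import *
import cv2
a=best(arm,[(*BR,.084),(*BR,.22),(*TIN,.09),(*TIN,.2),(*CUP,.2)],.5)
b=best(arm,[(*(HINGE+.108*by),.0315),(*HINGE,.14),(*(HINGE-.108*by),.0315)],-YB)
print(a,b)
q=quat(a)
arm.move_ptp([*BR,.20],q)
arm.move_straight([*BR,.084],rate=.12)
arm.clamp(30)
print("gap",arm.current_finger_gap(),arm.current_contact_force(),arm.current_time_s())
arm.move_straight([*BR,.19],rate=.15)
print("gap",arm.current_finger_gap(),arm.current_contact_force(),arm.current_time_s())
d=vision.get_image("side");pickle.dump(d,open("s1.pkl","wb"))
cv2.imwrite("pics/s1.png",cv2.resize(d["pixels"][130:330,220:420],None,fx=3,fy=3)[:,:,::-1])
E
```

```text
0.5 -0.26878070480712674
gap 0.018376230470292382 [ 0.28095149 -0.19710702  0.38079895] 5.4917
gap 0.01838957176039684 [ 0.11967908  0.12799636 -1.38085237] 6.35
```

View pics/s1.png

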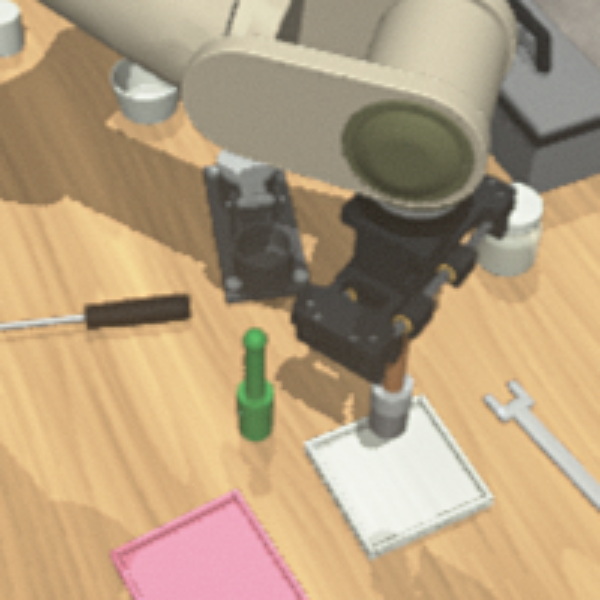

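The brush is held (gap 18.4 mm) and lifted clear, with the bristles near (388,425) in the crop; the green brush is untouched. I measure its tilt and offset from the depth data, then dip.

Run:
```python
from workcell import arm,vision
from h import *
P=cloud(pickle.load(open("s1.pkl","rb")))
for z0,z1,r in((.114,.14,.0155),(.145,.162,.0165),(.168,.185,.009)):
    q=sel(P,(.524,-.3),.035,z0,z1); print(circ(q,r,(.524,-.3)),q[:,2].min())
q=quat(.5)
arm.move_ptp([*TIN,.19],q)
arm.move_straight([*TIN,.089],rate=.12)
print("tin",arm.current_contact_force(),arm.current_tcp_pos(),arm.current_finger_gap(),arm.current_time_s())
arm.pause(.4)
import cv2
d=vision.get_image("side");cv2.imwrite("pics/s2.png",cv2.resize(d["pixels"][60:220,200:360],None,fx=3,fy=3)[:,:,::-1])
arm.move_straight([*TIN,.19],rate=.15)
P=cloud(vision.get_image("side"))
for z0,z1,r in((.114,.14,.0155),(.145,.162,.0165)):
    s=sel(P,TIN,.035,z0,z1)
    if len(s)>5: print(circ(s,r,TIN),s[:,2].min())
```

```text
(array([ 0.5249, -0.299 ]), np.float64(0.0009), 83) 0.114402510209342
(array([ 0.525 , -0.2987]), np.float64(0.0009), 57) 0.14513018093070995
(array([ 0.525 , -0.2993]), np.float64(0.0018), 36) 0.16809243470127888
tin [-0.6836399   0.85529646  0.03028479] [0.52615141 0.25004233 0.08973831] 0.01878913384873243 9.375
(array([0.5267, 0.2509]), np.float64(0.0018), 63) 0.11527906023176127
(array([0.528 , 0.2504]), np.float64(0.0017), 45) 0.14565059571179195
```

View pics/s2.png

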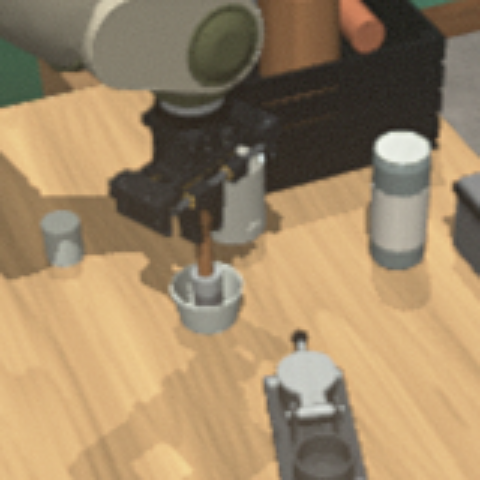

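The brush stands inside the tin at (207,290) without touching it, tip about 10 mm above the table. Next come the cup and the return to the tray.

Run:
```python
from workcell import arm,vision
from h import *
import cv2
q=quat(.5)
arm.move_ptp([*CUP,.19],q)
arm.move_straight([*CUP,.096],rate=.12)
print("cup",arm.current_contact_force(),arm.current_tcp_pos(),arm.current_finger_gap())
arm.pause(.4)
d=vision.get_image("side");im1=d["pixels"]
arm.move_straight([*CUP,.19],rate=.15)
arm.move_ptp([*TRAY,.17],q)
arm.move_straight([*TRAY,.090],rate=.12)
z=.090
while z>.080 and arm.current_contact_force()[2]<2.5:
    z-=.001; arm.move_straight([*TRAY,z],rate=.03)
print("tray z",z,arm.current_contact_force(),arm.current_time_s())
arm.gripper_open()
arm.move_straight([*TRAY,.20],rate=.15)
b=-YB; K=HINGE+.108*by
arm.move_ptp([*K,.15],quat(b))
im2=vision.get_image("top")["pixels"];im3=vision.get_image("side")["pixels"]
c=lambda i,u,v,w:cv2.resize(i[v:v+w,u:u+w],(400,400))
cv2.imwrite("pics/s3.png",np.hstack([c(im1,240,110,120),c(im3,280,180,160)])[:,:,::-1])
P=cloud(vision.get_image("side"))
for z0,z1,r in((.04,.056,.0165),(.065,.095,.009),(.095,.115,.009)):
    print(circ(sel(P,TRAY,.03,z0,z1),r,TRAY))
print(sel(P,TRAY,.03,.1,.2)[:,2].max())
for n in("wrist",):
    d=vision.get_image(n);cv2.imwrite("pics/w.png",d["pixels"][:,:,::-1])
    print("knob px",pix(d,[*K,.0435]),"hinge px",pix(d,[*HINGE,.0435]),"tin?",pix(d,[*TIN,.045]))
print(arm.current_time_s())
```

```text
cup [0.13628032 0.29004484 0.20393041] [ 0.54043542 -0.02469804  0.09665281] 0.018165269425777692
tray z 0.08299999999999999 [5.75017772e-03 5.54492902e-01 5.77110171e+00] 17.5333
(array([ 0.5418, -0.2914]), np.float64(0.001), 44)
(array([ 0.5419, -0.2919]), np.float64(0.0011), 49)
(array([ 0.5415, -0.2917]), np.float64(0.001), 40)
0.14480499412700587
knob px (np.float64(317.4643577899236), np.float64(192.90452901439235)) hinge px (np.float64(317.5825345019102), np.float64(302.1294029305752)) tin? (np.float64(207.7936605424502), np.float64(72.80041234820646))
21.35
```

View pics/s3.png

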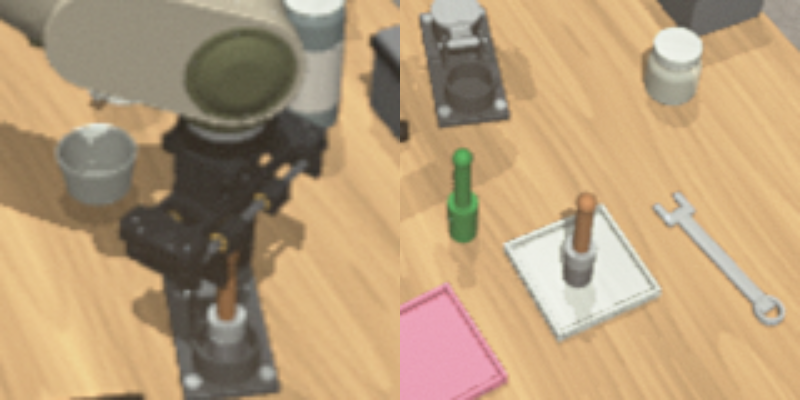

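View pics/w.png

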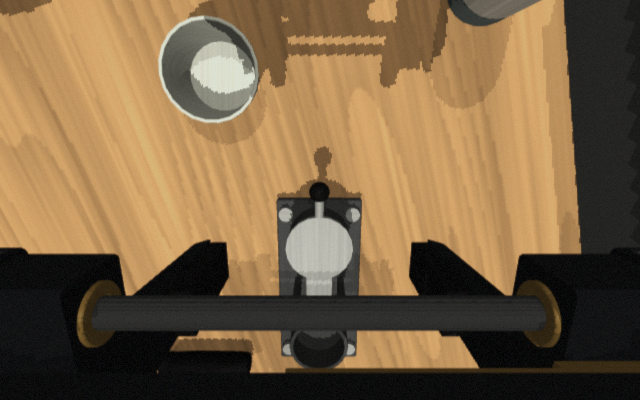

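The bristles went down into the right cup, and the brush now stands upright in the tray (pixel 580,240 of the crop). In the wrist view the knob is at (319,191), against a predicted (317.5,193). I grip the ball with the jaws along the hinge axis, so it can pivot between the pads along the arc.

Run:
```python
from workcell import arm,vision
from h import *
import cv2
def kp(t): return [*(HINGE+.108*np.cos(t)*by),.0435+.108*np.sin(t)-.012]
arm.move_straight(kp(0),rate=.12)
print(arm.current_contact_force())
arm.clamp(20)
print("gap",arm.current_finger_gap(),arm.current_contact_force(),arm.current_time_s())
for t in np.linspace(0,np.pi-.02,15)[1:]:
    arm.move_straight(kp(t),rate=.1)
    f=arm.current_contact_force();g=arm.current_finger_gap()
    print(round(t,2),f.round(1) if hasattr(f,'round') else f,round(g,4))
    if np.linalg.norm(f)>40 or g<.012: print("STOP");break
print(arm.current_time_s())
im=vision.get_image("side")["pixels"]
cv2.imwrite("pics/s4.png",cv2.resize(im[120:260,230:370],None,fx=4,fy=4)[:,:,::-1])
```

```text
[ 0.21254055 -0.68513144  0.66692555]
gap 0.0004259351336484855 [ 0.24882749 -0.09685482  0.04739508] 23.7833
0.22 [-0.  -0.6  0.4] 0.0003
STOP
24.175
```

View pics/s4.png

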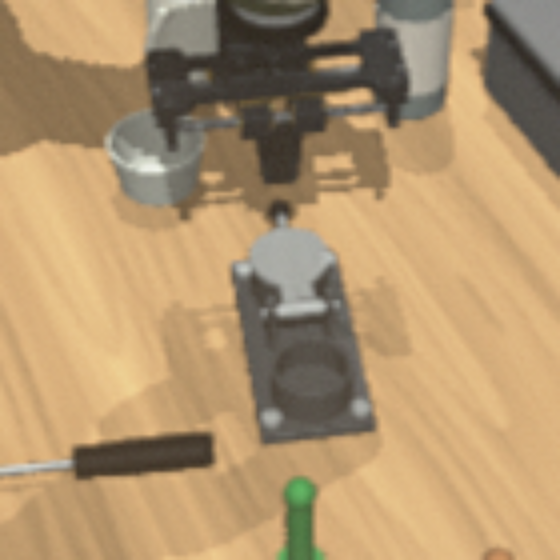

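The fingers closed on nothing: the gap is about 0 and the knob is still lying at (281,210) in the crop, cover unmoved. I back off and fit a sphere to the ball.

Run:
```python
from workcell import arm,vision
from h import *
import cv2
K=HINGE+.108*by
print(arm.current_tcp_pos())
arm.gripper_open()
arm.move_straight([*K,.15],rate=.2)
T0=pickle.load(open("top.pkl","rb"));S0=pickle.load(open("side.pkl","rb"))
W=vision.get_image("wrist");S=vision.get_image("side")
print("tcp",arm.current_tcp_pos(),"K",K)
for n,d in(("wrist",W),("side",S),("top0",T0),("side0",S0)):
    P=cloud(d);px=d["pixels"].astype(int).sum(-1)
    m=(np.hypot(P[...,0]-K[0],P[...,1]-K[1])<.03)&(P[...,2]>.036)&(P[...,2]<.07)&(px<170)
    q=P[m]
    # keep points beyond plate
    s=least_squares(lambda p:np.linalg.norm(q-p,axis=1)-.009,[*K,.0435],loss="soft_l1",f_scale=.002)
    l=(s.x[:2]-HINGE)
    print(n,len(q),s.x.round(4),np.abs(s.fun).mean().round(4),"along,across",(l@by).round(4),(l@[by[1],-by[0]]).round(4),q.max(0).round(3),q.min(0).round(3))
P=cloud(W)
q=sel(P,CUP+.11*by,.05,.042,.056); print("plate",((q.min(0)+q.max(0))/2).round(4),len(q))
print(arm.current_time_s())
```

```text
[0.5823772  0.12976842 0.05506354]
tcp [0.58251613 0.13224676 0.14827894] K [0.58328565 0.13234755]
wrist 357 [0.5846 0.1325 0.0431] 0.0021 along,across 0.1085 0.0012 [0.594 0.142 0.053] [0.562 0.104 0.036]
side 6 [0.5828 0.1246 0.0446] 0.001 along,across 0.1004 0.0016 [0.588 0.134 0.052] [0.579 0.127 0.045]
top0 11 [0.5848 0.1305 0.047 ] 0.0011 along,across 0.1066 0.002 [0.59  0.139 0.058] [0.577 0.127 0.039]
side0 3 [0.5816 0.1246 0.0466] 0.0 along,across 0.1001 0.0004 [0.586 0.133 0.054] [0.58  0.122 0.047]
plate [0.5682 0.0814 0.0466] 3965
26.275
```

The ball's measured position matches, so the miss may be down to grasp depth: the ball was near the pad edge. I retry at the true grasp point, 18 mm behind the TCP, closing gently and looking before moving.

Run:
```python
from workcell import arm,vision
from h import *
import cv2
K=HINGE+.108*by
arm.move_straight([*K,.0255],quat(-YB),rate=.12)
arm.pause(.2)
e=np.array([*K,.0255])-np.array(arm.current_tcp_pos())
print("before",arm.current_tcp_pos(),e,arm.current_contact_force(),arm.current_finger_gap())
i0=vision.get_image("wrist")["pixels"]
arm.clamp(6)
print("after",arm.current_tcp_pos(),arm.current_contact_force(),arm.current_finger_gap(),arm.current_time_s())
i1=vision.get_image("wrist")["pixels"];i2=vision.get_image("side")["pixels"]
cv2.imwrite("pics/s5.png",np.hstack([np.vstack([i0[150:400,160:480],i1[150:400,160:480]]),cv2.resize(i2[130:230,250:340],(450,500))])[:,:,::-1])
```

```text
before [0.58353482 0.1323554  0.02604324] [-2.49175816e-04 -7.85362342e-06 -5.43243156e-04] [0.20076738 0.51171401 0.49005539] 0.08802824432350131
after [0.58328312 0.13234764 0.02549949] [0.29938917 0.30729128 0.0226026 ] 0.0003448812094603188 29.0083
```

View pics/s5.png

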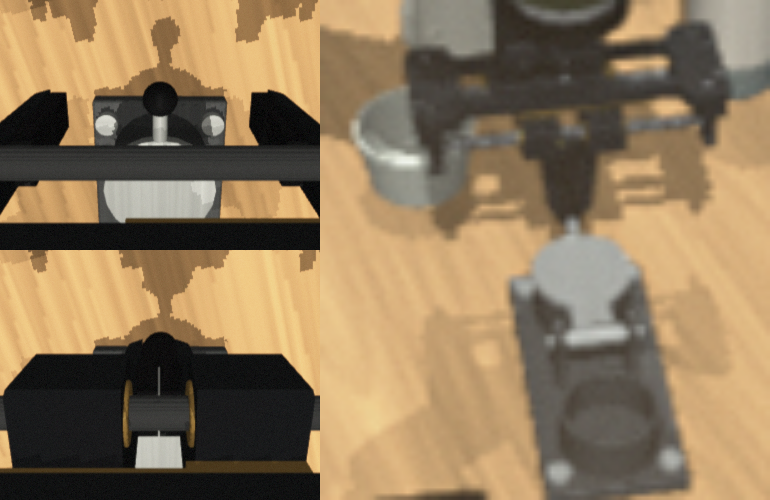

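The fingers are shut (a slit about 1 px wide at (160,380)) with the ball visible just beyond them at (160,345). So the fingers really lie off the ball. I check with depth where the fingers actually are.

Run:
```python
from workcell import arm,vision
from h import *
K=HINGE+.108*by; ax=np.array([by[1],-by[0]])
W=vision.get_image("wrist");S=vision.get_image("side")
t=arm.current_tcp_pos()
print("tcp px",pix(W,t),"ball",pix(W,[*K,.0435]),pix(S,[*K,.0435]),"cam",W["T"].round(3).tolist())
P=cloud(W)
for r in range(325-150+0,330,6):
    pass
for v in range(225,345,8):
    for u in(320,306):
        p=P[v-0,u]; l=p[:2]-HINGE; print((u,v),"along %.3f across %.3f z %.3f"%(l@by,l@ax,p[2]),W["pixels"][v,u].tolist(),end="  ")
    print()
P=cloud(S);u0,v0=map(int,pix(S,[*K,.0435]))
for v in range(v0-16,v0+8,2):
    p=P[v,u0]; l=p[:2]-HINGE; print(v,"along %.3f across %.3f z %.3f"%(l@by,l@ax,p[2]),S["pixels"][v,u0].tolist())
```

```text
tcp px (np.float64(317.77042368309105), np.float64(238.0677223389981)) ball (np.float64(317.6852400550905), np.float64(250.86291547878267)) (np.float64(299.1148551550133), np.float64(172.79755057063088)) cam [[0.964, 0.255, 0.07, 0.602], [-0.265, 0.93, 0.255, 0.197], [0.0, -0.264, 0.964, 0.199], [0.0, 0.0, 0.0, 1.0]]
(320, 225) along 0.107 across 0.001 z 0.000 [152, 113, 73]  (306, 225) along 0.106 across -0.008 z -0.001 [144, 108, 70]  
(320, 233) along 0.118 across 0.001 z 0.043 [15, 13, 12]  (306, 233) along 0.102 across -0.008 z 0.001 [143, 107, 70]  
(320, 241) along 0.116 across 0.001 z 0.051 [5, 10, 8]  (306, 241) along 0.114 across -0.006 z 0.045 [11, 11, 9]  
(320, 249) along 0.117 across 0.001 z 0.062 [12, 11, 12]  (306, 249) along 0.117 across -0.005 z 0.062 [14, 13, 13]  
(320, 257) along 0.117 across 0.001 z 0.070 [13, 11, 10]  (306, 257) along 0.117 across -0.005 z 0.071 [20, 19, 21]  
(320, 265) along 0.115 across 0.001 z 0.074 [10, 12, 8]  (306, 265) along 0.117 across -0.005 z 0.078 [17, 12, 16]  
(320, 273) along 0.111 across 0.001 z 0.074 [26, 27, 27]  (306, 273) a
[... 916 characters left out ...]
82, 180, 172]  (306, 337) along 0.058 across -0.006 z 0.046 [186, 185, 177]  
156 along 0.084 across -0.003 z 0.134 [111, 109, 108]
158 along 0.114 across 0.001 z 0.100 [65, 59, 51]
160 along 0.103 across -0.000 z 0.102 [60, 53, 41]
162 along 0.096 across -0.001 z 0.100 [64, 58, 47]
164 along 0.099 across -0.001 z 0.089 [62, 54, 44]
166 along 0.101 across -0.001 z 0.079 [59, 53, 42]
168 along 0.099 across -0.001 z 0.072 [62, 54, 44]
170 along 0.099 across -0.002 z 0.064 [63, 57, 47]
172 along 0.097 across -0.002 z 0.057 [58, 50, 40]
174 along 0.099 across -0.002 z 0.047 [123, 123, 120]
176 along 0.140 across 0.004 z -0.001 [133, 125, 115]
178 along 0.080 across -0.004 z 0.048 [178, 181, 173]
```

The closed finger ends show at z≈0.05 in both cameras while the TCP reads 0.0255, so the fingers shut just above the ball. I open and measure the finger ends directly, well clear of things.

Run:
```python
from workcell import arm,vision
from h import *
import cv2
K=HINGE+.108*by; ax=np.array([by[1],-by[0]])
def tips(lab):
    z0=arm.current_tcp_pos()
    for n in("wrist","side"):
        d=vision.get_image(n);P=cloud(d)
        q=P-np.array(z0); al=q[...,:2]@by; ac=q[...,:2]@ax
        m=(abs(al)<.014)&(abs(ac)<.065)&(q[...,2]>-.03)&(q[...,2]<.06)
        if n=="wrist": wd=d
        o=[]
        for s in(-1,1):
            mm=m&(s*ac>.0); zz=np.sort(q[...,2][mm])
            o.append((len(zz),zz[:20:6].round(4).tolist(), np.histogram(zz,np.arange(-.03,.061,.01))[0].tolist(),(ac[mm].min().round(3),ac[mm].max().round(3)) if len(zz) else 0))
        print(lab,n,np.round(z0,4),o)
    return wd
arm.gripper_open(); arm.move_straight([*K,.12],rate=.2); arm.pause(.2)
w1=tips("open")
arm.clamp(6); w2=tips("closed")
cv2.imwrite("pics/s6.png",np.hstack([w1["pixels"][100:400,120:520],w2["pixels"][100:400,120:520]])[:,:,::-1])
print(arm.current_time_s(),arm.current_joint_positions())
```

```text
open wrist [0.5827 0.1323 0.1186] [(2070, [0.0265, 0.0274, 0.0277, 0.0279], [0, 0, 0, 0, 0, 96, 527, 702, 745], (np.float64(-0.059), np.float64(-0.043))), (2073, [0.0266, 0.027, 0.0275, 0.0277], [0, 0, 0, 0, 0, 107, 523, 706, 737], (np.float64(0.044), np.float64(0.06)))]
open side [0.5827 0.1323 0.1186] [(37, [0.0285, 0.0371, 0.0406, 0.0463], [0, 0, 0, 0, 0, 1, 9, 16, 11], (np.float64(-0.056), np.float64(-0.043))), (48, [0.0279, 0.0357, 0.0397, 0.0428], [0, 0, 0, 0, 0, 1, 13, 15, 19], (np.float64(0.045), np.float64(0.061)))]
closed wrist [0.5833 0.1323 0.12  ] [(951, [0.0266, 0.0282, 0.0286, 0.0287], [0, 0, 0, 0, 0, 38, 256, 327, 330], (np.float64(-0.014), np.float64(-0.0))), (962, [0.0255, 0.0277, 0.028, 0.0281], [0, 0, 0, 0, 0, 64, 243, 337, 318], (np.float64(0.0), np.float64(0.015)))]
closed side [0.5833 0.1323 0.12  ] [(39, [0.0312, 0.0383, 0.0404, 0.0441], [0, 0, 0, 0, 0, 0, 12, 12, 15], (np.float64(-0.014), np.float64(-0.0))), (43, [0.0278, 0.0357, 0.0391, 0.043], [0, 0, 0, 0, 0, 3, 10, 14, 16], (np.float64(0.0), np.float64(0.015)))]
32.8583 [2.53787851e-02 5.39493685e-01 1.30164287e+00 3.36634973e-06
 1.30049080e+00 2.94159342e-01]
```

View pics/s6.png

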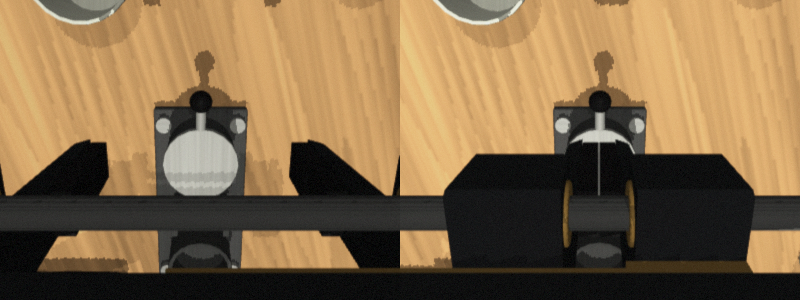

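Both cameras agree that the finger ends are 26.5 mm short of the reported TCP, and the brush placing was contact-checked, so it is unaffected. I correct the depth: real finger ends 14 mm below the ball's centre, approached with a force guard.

Run:
```python
from workcell import arm,vision
from h import *
import cv2
O=.0265+.014
def kp(t): return [*(HINGE+.108*np.cos(t)*by),.0435+.108*np.sin(t)-O]
arm.gripper_open()
arm.move_straight([*kp(0)[:2],.030],quat(-YB),rate=.15)
for z in(.02,.01,.003):
    arm.move_straight([*kp(0)[:2],z],rate=.06)
    if np.linalg.norm(arm.current_contact_force())>6: print("contact",z); break
arm.clamp(20)
g=arm.current_finger_gap()
print("gap",g,arm.current_contact_force(),arm.current_time_s())
if .014<g<.022:
  for t in np.linspace(0,np.pi-.015,15)[1:]:
    arm.move_straight(kp(t),rate=.1)
    f=np.array(arm.current_contact_force());g=arm.current_finger_gap()
    print(round(t,2),f.round(1),round(g,4))
    if np.linalg.norm(f)>40 or g<.012: print("STOP");break
print(arm.current_time_s())
im=vision.get_image("side")["pixels"]
cv2.imwrite("pics/s7.png",cv2.resize(im[120:260,230:370],None,fx=4,fy=4)[:,:,::-1])
```

```text
gap 0.016215219372518422 [ 3.90761549 -1.02811793 -0.41033692] 36.925
0.22 [ 6.  -1.8 -1.3] 0.0161
0.45 [ 6.4 -1.8 -1.5] 0.0159
0.67 [ 6.3 -0.9 -1.2] 0.0163
0.89 [ 6.4 -1.8 -1.7] 0.0162
1.12 [ 6.4 -1.2 -1.1] 0.0165
1.34 [ 5.4 -1.4 -0.9] 0.0161
1.56 [ 5.  -1.4  1.5] 0.0163
1.79 [ 5.5 -0.9  2.4] 0.0164
2.01 [ 4.  -2.2  2. ] 0.0163
2.23 [ 3.6 -3.6  3.3] 0.0165
2.46 [ 4.2 -3.4  2.4] 0.0161
2.68 [ 4.2 -3.4  1.7] 0.016
2.9 [ 3.7 -2.   0.3] 0.0159
3.13 [ 4.5 -3.3 -1.4] 0.0163
42.4083
```

View pics/s7.png

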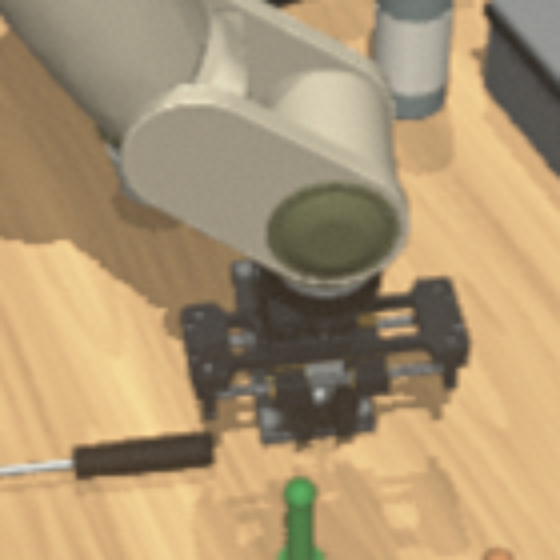

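The knob was held throughout (gap 16 mm, low forces). Before opening I check that the fingers will clear the screwdriver.

Run:
```python
from h import *
P=cloud(pickle.load(open("top.pkl","rb")))
K=HINGE-.108*by; ax=np.array([by[1],-by[0]])
q=P[...,:2]-K; al=q@by; ac=q@ax
m=(abs(al)<.06)&(abs(ac)<.11)&(P[...,2]>.008)
m&=~((al>.01)&(abs(ac)<.047))
v,u=np.nonzero(m)
for a in range(-60,60,10):
    s=m&(al*1000>=a)&(al*1000<a+10)
    if s.any(): print(a,"across",ac[s].min().round(3),ac[s].max().round(3),"z",P[...,2][s].max().round(3))
```

```text
-60 across 0.003 0.029 z 0.008
-50 across -0.081 0.039 z 0.01
-40 across -0.017 -0.017 z 0.008
-30 across 0.075 0.075 z 0.01
-20 across -0.054 0.001 z 0.009
-10 across -0.108 0.068 z 0.024
0 across -0.109 0.065 z 0.034
10 across -0.109 -0.079 z 0.03
20 across -0.107 -0.083 z 0.026
40 across 0.06 0.06 z 0.012
```

The screwdriver starts about 80 mm from the knob and the open fingers reach 62 mm, so it is clear. I release, retreat and verify.

Run:
```python
from workcell import arm,vision
from h import *
import cv2
arm.gripper_open()
p=np.array(arm.current_tcp_pos())
arm.move_straight([p[0],p[1],.2],rate=.15)
arm.move_ptp([.40,.25,.3],quat(-YB))
arm.pause(.3)
T=vision.get_image("top");S=vision.get_image("side");T0=pickle.load(open("top.pkl","rb"));S0=pickle.load(open("side.pkl","rb"))
for n,d in(("top",T),("side",S)):
    P=cloud(d)
    q=sel(P,CUP,.03,.03,.12);print(n,"plate on right cup",np.median(q,0).round(4),q[:,2].min().round(3),q[:,2].max().round(3))
    q=sel(P,HINGE-.108*by,.012,.03,.1);print(" knob",q.mean(0).round(4),len(q))
    print(" tin",circ(sel(P,TIN,.06,.039,.055),.0385,TIN)); print(" brush",circ(sel(P,TRAY,.03,.065,.12),.009,TRAY))
c=lambda i:i["pixels"][110:310,140:470]
s=S["pixels"][80:380,180:450]
im=np.zeros((600,770,3),np.uint8);im[:200,:330]=c(T0);im[200:400,:330]=c(T);im[:450,365:770]=cv2.resize(s,(405,450))
cv2.imwrite("pics/end.png",im[:,:,::-1]);print(arm.current_time_s(),arm.current_contact_force())
```

```text
top plate on right cup [ 0.5389 -0.0245  0.0461] 0.037 0.056
 knob [ 0.524  -0.0745  0.0489] 33
 tin (array([0.5239, 0.2503]), np.float64(0.0016), 92)
 brush (array([ 0.5389, -0.2922]), np.float64(0.0005), 23)
side plate on right cup [ 0.5387 -0.0275  0.0476] 0.03 0.053
 knob [ 0.5258 -0.0767  0.0496] 35
 tin (array([0.5272, 0.25  ]), np.float64(0.0025), 119)
 brush (array([ 0.5419, -0.2916]), np.float64(0.0009), 97)
46.8 [-0.69361374  0.10617196  0.1902726 ]
```

View pics/end.png

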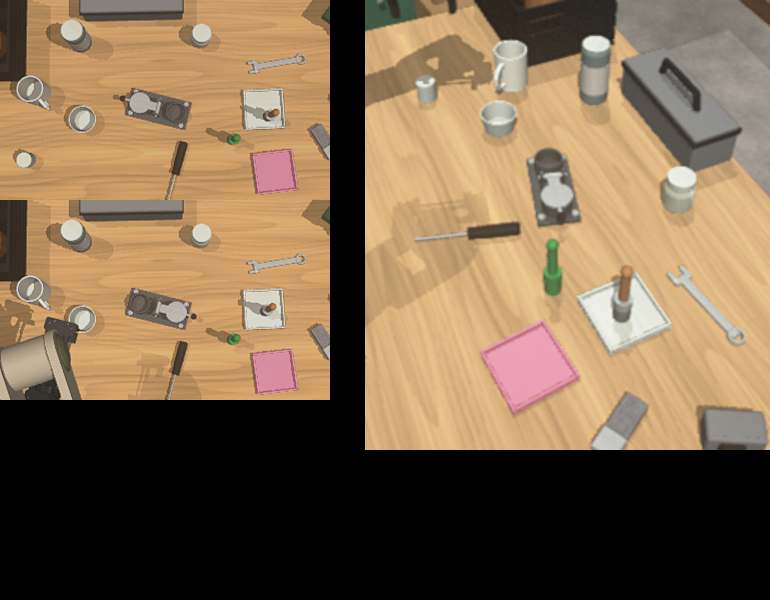

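The cover now lies flat on the right cup (555,200), the brush stands in its tray (623,300), and everything else is where it was. Time is 46.8 s.

```bash
python3 -c "
from workcell import arm
print(arm.job_done())"
```

```text
the job is handed in; nothing more can be done
None
```

The job is done and handed in at about 47 s of the 72 s allowed; no verdict came back.

- **Greasing:** I took the brush from its tray and dipped it in the tin, bristle end about 12 mm above the table. I then put it about 21 mm below the rim of the uncovered right cup. These depths come from the arm's height readings and the height at which the brush touched the tray.
- **Brush:** it stands upright in the tray, about 18 mm from where it started and nearer the middle.
- **Cover:** I turned it over by its knob onto the right cup. The last pictures show the plate flat at 46–48 mm and the knob where it should be.
- **Other things:** the tin measures unmoved and the bystanders in the last pictures look unmoved. The offcut was seen only in the side view, because the arm hid it from above. The robot touches nothing.

**What disagreed:** the first two tries to grip the knob closed on nothing, without moving anything. Both cameras showed the finger ends about 26 mm short of the reported TCP. I corrected the height and the third try held. The brush was therefore gripped about 26 mm higher than planned, but it held firmly.

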